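# Close the sugar tin: centre the lid and fold three stiff clips down over its rim

### The job

Close the sugar tin: pick up its lid by the knob, set it gently down (do not drop it) centred on the tin's flat rim so that no edge overhangs, and let go of it while the three brass clips are still open. Then fold the clips over the lid one by one, pressing each fully home against its stop, and leave the lid centred. Feel for the stop and do not force it: keep below 40 newtons on the tin and its clips. Leave the teapot, bowl and honey jar as they are.

Things in the scene. Friction and masses are not known exactly. Their poses are not given: they have to be found in the camera images.
- lid: Loose stainless lid, 0.13 to 0.25 kg: a flat disc 106 mm across and 8 mm thick, origin at the centre of its underside, z up. In its middle a round dark wooden knob 26 mm across, from 13 to 35 mm above the origin (on a 16 mm stem); grip the knob from above with its middle 24 mm above the origin. It starts flat on the counter, at the left or the right of the tin.
- tin: Round stainless sugar tin, held fast to the counter. Origin at the centre of its underside, on the counter; z up. Body 116 mm across, flat top rim 90 mm above the origin, 116 mm across outside with an 80 mm mouth. Three clips stand around it, a along the tin's own +x, b at +120 degrees and c at -120 degrees (anticlockwise seen from above).
- tin_rim (a point): Centre of the tin's rim, at the height of the rim's flat top (90 mm above the counter). The closed lid's origin belongs here.
- pivot_a (a point): Nominal place of clip a's hinge pin (it lies along the tangent): 68 mm out from the tin's axis, 21 mm above the rim, fixed to the tin. The real pin sits tight in a slotted strap, anywhere from 5 mm below to 5 mm above this point; this height differs from clip to clip, is NOT reported and must be felt. It stays put during the work.
- pivot_b (a point): The same for clip b, with its own unknown pin height. Each clip is a brass flap 18 mm wide and 4 mm thick (pin at mid thickness) that reaches 41 mm from the pin. Under it a sprung rubber foot, 28 mm from the pin and reaching 19 mm below the flap's middle, presses on the lid with up to about 2 N.
- pivot_c (a point): The same for clip c, with its own unknown pin height.
- clip_a (a joint): Angle of clip a, rad. 0: wide open, flap leaning 38 degrees outward from upright; 0.66 upright; it grows as the flap folds inward; 2.23 fully closed at a firm stop: flap level, pointing to the tin's axis, its top face 2 mm above the real pin. Starts between 0 and 0.2. The hinge is stiff (about 4.5 N at 27 mm from the pin) and the flap stays where it is left.
- clip_b (a joint): The same for clip b. Closed fingertips can push a flap upright from outside, reaching well below its end (4 mm above the nominal pin), rising to 18 mm as they sweep it inward (its end slides up along them), and then press down on it from above: some 4 to 8 N until the force rises steeply (about 10 N per mm) at the rubber-buffered stop. A clip counts as closed within 0.06 rad of the stop.
- clip_c (a joint): The same for clip c.
- teapot: White porcelain teapot, 125 mm tall, 200 mm over spout and handle; a bystander, loose. Origin under its centre.
- bowl: Small blue bowl 104 mm across, 50 mm tall; a bystander, loose. It stands on the other side of the tin from the lid. Origin under its centre.
- honey: Amber honey jar 68 mm across and 100 mm tall; a bystander, loose. Origin under its centre.

How it is judged:
On the way:
1. the lid lies centred on the rim, let go, with all three clips still open (horizontal distance between lid and tin_rim below 0.005 m and z of lid in the frame of tin_rim between -0.003 and 0.003 m and contact force between the fingers and lid below 0.05 N and value of joint each of clip_a, clip_b, clip_c below 1.2 rad), for 0.2 s.
At the end, for the whole second after the job is handed in: All three clips are folded home (each beyond 2.17 rad of 2.23) and the lid lies flat and at rest on the rim, its centre within 5 mm of the rim's centre (no edge overhanging), within 3 mm of the rim's height; nothing is held (value of joint each of clip_a, clip_b, clip_c above 2.17 rad and horizontal distance between lid and tin_rim below 0.005 m and z of lid in the frame of tin_rim between -0.003 and 0.003 m and angle between lid's own z axis and vertical below 0.05 rad and linear speed of lid below 0.02 m/s and contact force between the fingers and tin below 0.05 N); the robot touches nothing.
It fails at once if the tin or a clip is pressed with more than 40 N (contact force between the fingers and tin above 40 N).
It fails at once if the lid is let go in the air, more than 8 mm above the rim (z of lid in the frame of tin_rim above 0.008 m and contact force between the fingers and lid below 0.05 N).
It fails at once if a bystander is moved more than 20 mm (distance of any of teapot, bowl, honey from where it was at the start of the episode above 0.02 m).
It also fails if it takes over 72 s, if anything falls off the work surface, if the arm or the gripper's body presses on something with over 40 N, if the wrist force passes 120 N, or if a joint passes its speed limit or range.

### The arm

A 6-joint arm with a two-finger parallel gripper is mounted at the origin on the work surface. World frame = base frame: x ahead of the robot, y to its left, z up, the work surface at z = 0. Lengths are in m, angles in rad, forces in N, time in s.
With the tool pointing down it reaches from about 0.425 to 0.95 m from the base axis. Payload 3.5 kg.
Tool frame: the origin (TCP) lies midway between the tips of the shut fingers; the grasp point (between the pads) lies ctrl.grasp_offset behind it (ctrl.grasp_offset is the distance from the TCP to the grasp point, in m); x points along the fingers, y is the direction in which the jaws open and shut, and the axes are right-handed (so a half turn about x gives the same grasp; the last joint's range is limited). The gripper opens to 85 mm and grips with 20 to 120 N. Pads are 22 mm wide; open, the fingers measure 114 mm over their backs; the gripper's body (76 mm by 85 mm) begins 54 mm behind the grasp point. The pads swing forward as they close: fully open they stand 13 mm farther back than shut.
Start: joints at [-1.306, 0.286, 1.577, -0, 1.279, -0.15], TCP at [0.272, -0.618, 0.231] pointing down, gripper open.
Joint ranges: [-2.77, 2.77], [-0.9, 2.22], [0.21, 2.48], [-1.53, 4.67], [0.24, 2.81], [-2.84, 2.84]. Speed limits (rad/s): [2.79, 2.79, 3.14, 3.14, 3.14, 3.14].

### API

Orientations are given as a unit quaternion [x, y, z, w].
In Python, from plant import readout, read_camera, sign_off, ctrl gives the robot as it stands.
- The arm moves only by the tool drive_tool, never from a script. Its argument "steps" is a list of rows, each a list of 5 numbers: the shift along the tool's x, y, z in cm, then the turn about the tool's x in degrees, then the opening, from 0 (shut) to 1 (fully open). A call has 1 to 10 rows; each row shifts and turns the commanded pose from where the row before left it, along the tool's axes as they then stand; what a row does not reach is not made up. A row lasts 1/10 s, in which the tool goes at most 50 mm and 8.59 degrees, less where a joint would pass 70% of its speed; a pose out of reach is approached as far as the arm can. A call is refused whole if a number of a shift passes 5 or a number of a turn 8.59, either way. A call with a gripper value outside its range is refused whole. The fingers move at their own pace and stop on an object; "force" is the grip in N (left out, the last holds). Time passes only in rows, so rows that do not move let the fingers close. It gives the time, the measured TCP pose, the force and the opening at its end, in the units of the state.
- readout.get_state(): the state, without advancing time (a new reading comes with each control period).
- read_camera(name): name is "scene" or "side" or "wrist"; returns a dict with "frame" (420x560x3 uint8, red, green, blue), "vertical_fov" (degrees; the focal length in pixels is half the picture's height over the tangent of half this angle, whatever the lens; pixels are square), "cx", "cy" (the principal point, pixels), "k1" (the pictures are not rectified: a ray, as slopes to the right and down, at radius r is drawn at 1 + k1 r^2 times it, then the intrinsics apply), "eye" and "orientation" of the camera in the world. Camera axes: x right, y up, looking along -z (the intrinsics and any distortion apply to the point x, -y, -z); pixel columns grow to the right and rows downward; lengths in m; the calibration is good to about 2 mm. A picture is of the moment at which its call begins. There is no depth.
- sign_off(): hands the job in, once; it reports no verdict.
The state is a dict: "time": time; "qpos": joint angles; "dq": joint speeds; "joint_efforts": joint torques, N m; "eef_pos": TCP position; "tcp_rot": TCP orientation; "contact_force": force on the tool from outside, world axes, zero at the start; "wrist_torque": the same for the moment, N m; "opening": opening from 0.0 (shut) to 1.0 (fully open).
Only numpy, scipy, OpenCV 4.12 (cv2) and the standard library are available. Lean on these libraries where they do the work, as an engineer would, in place of code of your own. Each camera call takes 0.05 s, during which the arm holds its last target. There are 200 camera calls.

## Working session

There is one attempt and no reset: what is moved stays moved. The work goes in short steps, Python scripts to look and compute and a tool call to move; the robot and the scene stay as the last step left them, time stands still between calls to the robot, and variables do not carry over. Pictures are saved under pics/ and viewed, about 8 in all and at most 12, crops included, and the job is handed in when it is done.

Besides the shell and the picture viewer there is one more tool, called as name(argument=value, ...) on one line, values as JSON. drive_tool: Moves the arm, as the interface text tells. Its arguments: {"type":"object","properties":{"steps":{"type":"array","items":{"type":"array","items":{"type":"number"}}},"force":{"type":"number"}},"required":["steps"]}

```bash
mkdir -p pics; ls
cat > h.py <<'E'
import numpy as np, cv2
from scipy.spatial.transform import Rotation as R
from plant import readout, read_camera, sign_off, ctrl
def snap(n,f):
    c=read_camera(n); cv2.imwrite('pics/'+f+'.png',c['frame'][:,:,::-1]); np.save('pics/'+f+'.npy',{k:c[k] for k in c if k!='frame'},allow_pickle=True); return c
def load(f): return np.load('pics/'+f+'.npy',allow_pickle=True).item()
def cam(c):
    f=210/np.tan(np.radians(c['vertical_fov'])/2); return f,R.from_quat(c['orientation']).as_matrix(),np.array(c['eye'])
def at_z(c,u,v,z):
    f,M,e=cam(c); d=np.array([(u-c['cx'])/f,(v-c['cy'])/f]); s=d.copy()
    for _ in range(20): s=d/(1+c['k1']*(s@s))
    r=M@np.array([s[0],-s[1],-1]); return e+r*(z-e[2])/r[2]
def proj(c,p):
    f,M,e=cam(c); q=M.T@(np.asarray(p)-e); s=np.array([q[0],-q[1]])/-q[2]; s=s*(1+c['k1']*(s@s)); return s*f+[c['cx'],c['cy']]
E
python3 - <<'E'
from h import *
a=snap('scene','s0');b=snap('side','d0')
for c in(a,b): print({k:c[k] for k in c if k!='frame'})
print(readout.get_state(),ctrl.grasp_offset)
E
```

```text
pics
{'vertical_fov': 46.17491353878207, 'cx': 282.7318213894785, 'cy': 212.72561318981704, 'k1': -0.17946665745304619, 'eye': array([1.08445324, 0.90473802, 0.85039725]), 'orientation': array([0.10761996, 0.44437442, 0.86413969, 0.21026628])}
{'vertical_fov': 42.00506078578041, 'cx': 275.5441824870243, 'cy': 213.75026401383724, 'k1': -0.2058084501285704, 'eye': array([-0.47453631,  0.12422748,  1.10446665]), 'orientation': array([-0.26868553,  0.30623289,  0.68481373, -0.60420167])}
{'time': 0.1, 'qpos': array([-1.30601440e+00,  2.87123851e-01,  1.57807695e+00,  1.91473427e-05,
        1.27862433e+00, -1.49990340e-01]), 'dq': array([ 0.00107603, -0.00321729, -0.0046217 ,  0.00190582,  0.00115029,
        0.00029024]), 'joint_efforts': array([ 5.03329902e-04, -4.07295549e+01, -2.93699151e+01, -1.50512597e-04,
        3.43232103e-03,  5.58946862e-07]), 'eef_pos': array([ 0.27188604, -0.61714508,  0.23002923]), 'tcp_rot': array([-0.69191639, -0.1463816 ,  0.691994  , -0.14480485]), 'contact_force': array([ 0.01243105, -0.95337329,  0.45415623]), 'wrist_torque': array([-0.00741662,  0.00976025,  0.00521475]), 'opening': 1.002596431057141} 0.0187
```

View pics/s0.png

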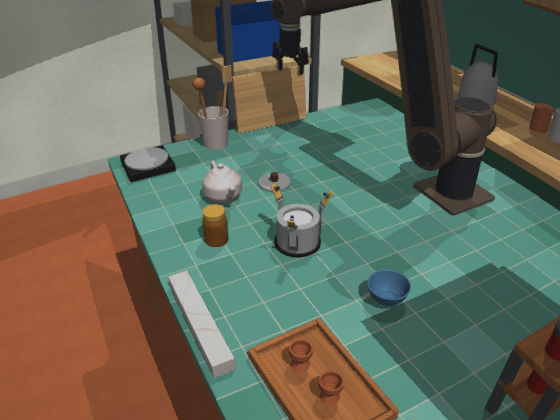

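View pics/d0.png

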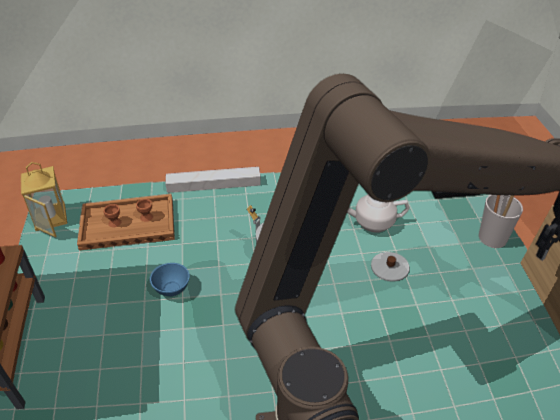

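The scene view shows the lid at (274,181), the tin at (298,228), the teapot at (222,183), the honey jar at (215,226) and the bowl at (389,289). In the side view the lid is at (390,265) and the arm hides the tin. I'll enlarge the tin area.

Run:
```python
from h import *
i=cv2.imread('pics/s0.png')[150:270,190:350]; cv2.imwrite('pics/s0c.png',cv2.resize(i,None,fx=5,fy=5,interpolation=cv2.INTER_CUBIC))
c=load('s0');d=load('d0')
for n,u,v,z in[('lid',274.5,182,.008),('knob',274,175.5,.035),('tin rim',298.5,218,.09),('teapot',222,183,.06),('honey',215,212,.1),('bowl',389,281,.05)]: print(n,at_z(c,u,v,z).round(4))
print('side lid',at_z(d,390.5,265,.008))
```

```text
lid [ 0.4901 -0.3049  0.008 ]
knob [ 0.4931 -0.3018  0.035 ]
tin rim [5.715e-01 3.000e-04 9.000e-02]
teapot [ 0.6701 -0.2986  0.06  ]
honey [ 0.7604 -0.1123  0.1   ]
bowl [0.4759 0.2724 0.05  ]
side lid [ 0.48889009 -0.3181323   0.008     ]
```

View pics/s0c.png

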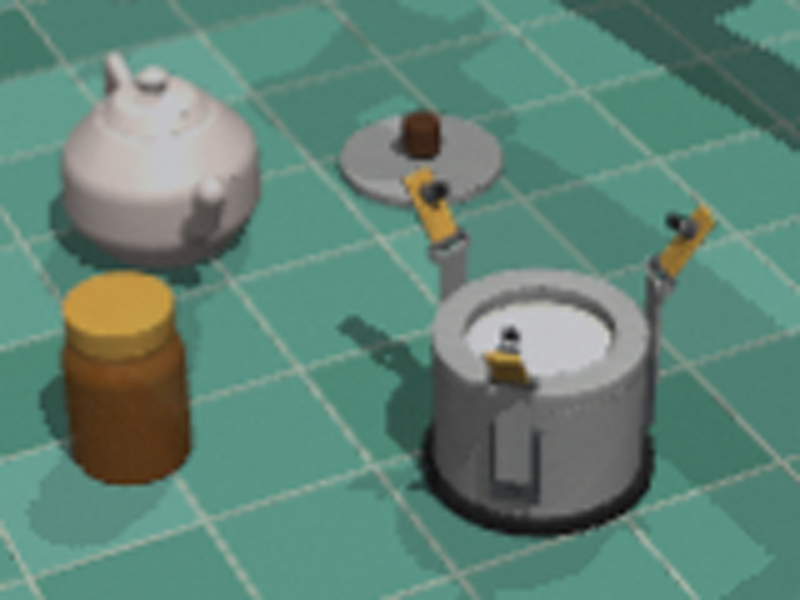

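Lid top centre is at about (274.3,181.6), knob top at (274.4,173.8) and rim ellipse centre at (298.2,216.2). The hinges are at (292.4,226.4), (279.8,199) and (321.6,205). Next I'll plan the move above the lid.

```bash
cat >> h.py <<'E'
def plan(x,y,z,yaw=None):
    "deltas in tool axes (cm) to TCP target, from measured pose"
    s=readout.get_state(); M=R.from_quat(s['tcp_rot']).as_matrix(); d=M.T@(np.array([x,y,z])-s['eef_pos'])*100
    print('t',round(s['time'],2),'pos',s['eef_pos'].round(4),'F',s['contact_force'].round(2),'open',round(s['opening'],3),'tool cm',d.round(2)); return M
E
python3 - <<'E'
from h import *
c=load('s0')
for n,u,v,z in[('lid',274.3,181.6,.008),('knob',274.4,173.8,.035),('rim',298.2,216.2,.09),('hn',292.4,226.4,.111),('hl',279.8,199,.111),('hr',321.6,205,.111)]:
  p=at_z(c,u,v,z); print(n,p.round(4))
M=plan(.488,-.31,.2); print(M.round(4))
E
```

```text
lid [ 0.4896 -0.3074  0.008 ]
knob [ 0.4873 -0.3106  0.035 ]
rim [ 0.5683 -0.0071  0.09  ]
hn [0.6161 0.0493 0.111 ]
hl [ 0.5886 -0.0735  0.111 ]
hr [0.5035 0.0024 0.111 ]
t 0.1 pos [ 0.2719 -0.6171  0.23  ] F [ 0.01 -0.95  0.45] open 1.003 tool cm [  3.06 -19.39 -32.16]
[[-6.000e-04  4.030e-01 -9.152e-01]
 [ 2.200e-03 -9.152e-01 -4.030e-01]
 [-1.000e+00 -2.200e-03 -4.000e-04]]
```

drive_tool(steps=[[0.3,-2.2,-3.6,0,0.7],[0.3,-2.2,-3.6,0,0.7],[0.3,-2.2,-3.6,0,0.7],[0.3,-2.2,-3.6,0,0.7],[0.3,-2.2,-3.6,0,0.7],[0.3,-2.2,-3.6,0,0.7],[0.3,-2.2,-3.6,0,0.7],[0.3,-2.0,-3.6,0,0.7],[0.6,-2.0,-3.4,0,0.7],[0,0,0,0,0.7]])

```text
time: 1.1
eef_pos: [0.4899, -0.3061, 0.1997]
tcp_rot: [-0.691, -0.149, 0.692, -0.146]
contact_force: [-0.4, 1.1, -0.0]
opening: 0.699
```

Run:
```python
from h import *
c=snap('wrist','w1'); print({k:c[k] for k in c if k!='frame'}); plan(.488,-.31,.1); print(proj(c,[.4873,-.3106,.035]))
```

```text
{'vertical_fov': 58.332224858393886, 'cx': 275.8731087205594, 'cy': 209.3563297562893, 'k1': 0.015869085589986474, 'eye': array([ 0.55932577, -0.27578357,  0.34253214]), 'orientation': array([-0.12484841,  0.08285828, -0.53819727,  0.82939199])}
t 1.15 pos [ 0.4891 -0.3081  0.2002] F [ 0.25 -0.16 -0.18] open 0.7 tool cm [10.02  0.14  0.16]
[279.94157821 191.87656289]
```

View pics/w1.png

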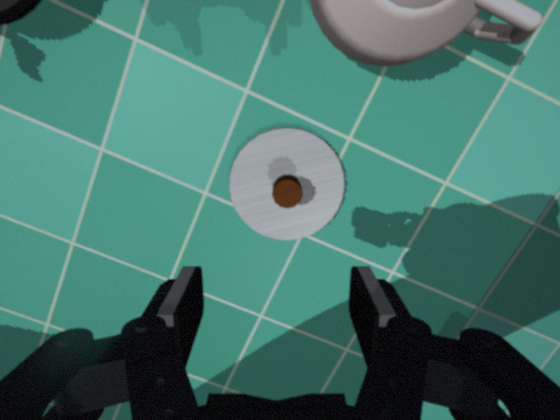

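The wrist view shows the lid disc centred at about (287.5,183.5) and the knob top at (287.5,190).

Run:
```python
from h import *
c=load('w1'); print(at_z(c,287.5,183.5,.008),at_z(c,287.5,190,.035))
p=(at_z(c,287.5,183.5,.008)+at_z(c,287.5,190,.035))/2; plan(p[0],p[1],.024-.0187)
```

```text
[ 0.49096993 -0.31671679  0.008     ] [ 0.49138256 -0.31574375  0.035     ]
t 1.15 pos [ 0.4891 -0.3081  0.2002] F [ 0.25 -0.16 -0.18] open 0.7 tool cm [19.49  0.86  0.12]
```

drive_tool(steps=[[3.5,0.45,0.1,0,0.7],[4,0.4,0,0,0.7],[4,0,0,0,0.7],[3.5,0,0,0,0.7],[2,0,0,0,0.7],[1.5,0,0,0,0.7],[0.7,0,0,0,0.7],[0,0,0,0,0.7],[0,0,0,0,0],[0,0,0,0,0]], force=40)

```text
time: 2.15
eef_pos: [0.4918, -0.3192, 0.0109]
tcp_rot: [0.692, 0.145, -0.692, 0.146]
contact_force: [-1.1, 2.4, 1.6]
opening: 0.367
```

drive_tool(steps=[[0,0,0,0,0],[0,0,0,0,0],[0,0,0,0,0],[0,0,0,0,0]])

```text
time: 2.55
eef_pos: [0.4918, -0.3189, 0.011]
tcp_rot: [0.692, 0.145, -0.692, 0.146]
contact_force: [-0.9, 2.3, 5.6]
opening: 0.292
```

Run:
```python
from h import *
plan(.57,-.003,.26)
```

```text
t 2.55 pos [ 0.4918 -0.3189  0.011 ] F [-0.91  2.33  5.58] open 0.292 tool cm [-24.92 -25.73 -19.91]
```

drive_tool(steps=[[-0.5,0,0,0,0],[-2,0,0,0,0],[-4,0,0,0,0],[-4,0,0,0,0],[-4,0,0,0,0],[-4,0,0,0,0],[-4,0,0,0,0],[-2,0,0,0,0],[-0.5,0,0,0,0],[0,0,0,0,0]])

```text
time: 3.55
eef_pos: [0.491, -0.3186, 0.2593]
tcp_rot: [0.692, 0.145, -0.692, 0.146]
contact_force: [-0.9, -0.4, -2.2]
opening: 0.286
```

drive_tool(steps=[[0,-1.5,-0.5,0,0],[0,-3,-1,0,0],[0,-3.5,-1,0,0],[0,-3.5,-1,0,0],[0,-3.5,-1,0,0],[0,-3.5,-1,0,0],[0,-3.5,-1,0,0],[0,-2,-0.7,0,0],[0,-1,-0.5,0,0],[0,0,0,0,0]])

```text
time: 4.55
eef_pos: [0.4599, -0.0571, 0.2577]
tcp_rot: [-0.691, -0.147, 0.693, -0.146]
contact_force: [1.1, -0.9, -2.4]
opening: 0.287
```

Run:
```python
from h import *
c=snap('wrist','w2'); plan(.57,-.003,.26); print(proj(c,[.57,-.005,.09]))
```

```text
t 4.6 pos [ 0.4603 -0.0582  0.2581] F [-0.6  -0.7  -2.76] open 0.288 tool cm [ -0.21  -0.62 -12.27]
[271.82646443  27.4207011 ]
```

View pics/w2.png

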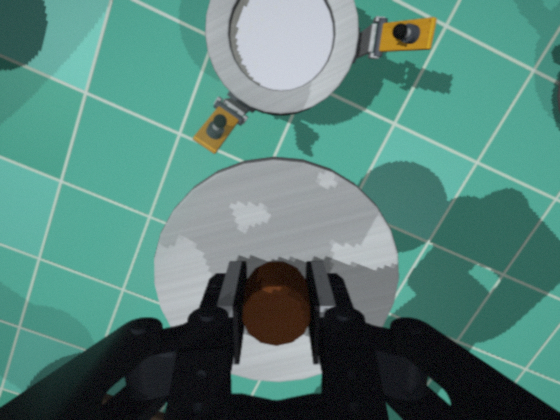

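The tin's rim circle is centred at about (282,38) with a radius of 76. Two of its clips are in view, with hinges at about (376,39) and (231,108). The held lid is level and centred at about (276,270).

Run:
```python
from h import *
from scipy.optimize import least_squares
c=load('w2'); 
th=np.linspace(0,2*np.pi,360)
def ring(p,r): return np.array([proj(c,[p[0]+r*np.cos(t),p[1]+r*np.sin(t),p[2]]) for t in th])
# rim: extreme pixels
def res(p):
  q=ring([p[0],p[1],.09],.058); i=ring([p[0],p[1],.09],.040); return [q[:,0].min()-206,q[:,0].max()-358,q[:,1].max()-114, i[:,0].min()-230,i[:,0].max()-334,i[:,1].max()-90]
s=least_squares(res,[.57,-.005]); print('tin',s.x,s.fun.round(1))
z=.2581-.011+.008
def rl(p):
  q=ring([p[0],p[1],p[2]],.053); return [q[:,0].min()-154,q[:,0].max()-398,q[:,1].min()-157,q[:,1].max()-381]
s=least_squares(rl,[.46,-.058,z]); print('lid',s.x,s.fun.round(1))
for n,u,v in[('r',376,39),('l',231,108)]: print(n,at_z(c,u,v,.111))
```

```text
tin [ 0.56878007 -0.01385151] [-1.3  1.3 -0.  -1.3  1.2  0.3]
lid [ 0.45843578 -0.0579507   0.2534063 ] [-0.9  0.9  0.9 -1.1]
r [ 0.59000561 -0.07644787  0.111     ]
l [ 5.05390250e-01 -4.97411182e-04  1.11000000e-01]
```

drive_tool(steps=[[0,0,-1.5,0,0],[0,0,-3,0,0],[0,0.1,-3,0,0],[0,0,-3,0,0],[0,0,-1.4,0,0],[2,0,0,0,0],[3,0,0,0,0],[3,0,0,0,0],[2,0,0,0,0],[1,0,0,0,0]])

```text
time: 5.6
eef_pos: [0.5683, -0.0125, 0.1461]
tcp_rot: [-0.69, -0.146, 0.694, -0.145]
contact_force: [-0.5, 0.3, -2.7]
opening: 0.284
```

drive_tool(steps=[[1,0,0,0,0],[1,0,0,0,0],[0.9,0,0,0,0],[0,0,0,0,0]])

```text
time: 6.0
eef_pos: [0.5694, -0.0117, 0.1192]
tcp_rot: [-0.691, -0.146, 0.693, -0.145]
contact_force: [-0.1, -0.0, -2.1]
opening: 0.288
```

Run:
```python
from h import *
c=snap('wrist','w3'); snap('scene','s3');snap('side','d3'); plan(.5688,-.011,.101)
w=cv2.imread('pics/w3.png');s=cv2.imread('pics/s3.png')[165:265,250:350]
i=np.hstack([w[120:420,60:460],cv2.resize(s,(400,400),interpolation=cv2.INTER_CUBIC)[:300]]);cv2.imwrite('pics/c3.png',i)
d=load('d3');print(proj(d,[.569,-.011,.1]))
```

```text
t 6.15 pos [ 0.5706 -0.0118  0.121 ] F [-0.03 -0.13 -1.32] open 0.288 tool cm [ 2.   -0.15  0.14]
[275.97093159 230.47360336]
```

View pics/c3.png

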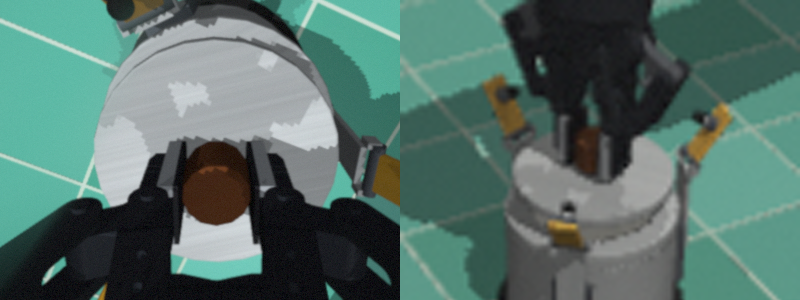

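The lid hovers about 20 mm above the rim and is roughly aligned in both views. I'll lower it and compare the edges closer.

drive_tool(steps=[[0.5,0,0,0,0],[0.5,0,0,0,0],[0.3,0,0,0,0],[0,0,0,0,0]])

```text
time: 6.55
eef_pos: [0.5695, -0.0116, 0.1065]
tcp_rot: [-0.691, -0.146, 0.692, -0.145]
contact_force: [-0.2, 0.2, -2.0]
opening: 0.286
```

Run:
```python
from h import *
snap('wrist','w4'); snap('scene','s4'); plan(.5688,-.011,.101)
w=cv2.imread('pics/w4.png')[110:260,140:440];s=cv2.imread('pics/s4.png')[195:245,260:360]
r=lambda a:cv2.resize(a,(800,400),interpolation=cv2.INTER_CUBIC)
cv2.imwrite('pics/c4.png',np.vstack([cv2.resize(w,(600,300),interpolation=cv2.INTER_CUBIC),cv2.resize(s,(600,300),interpolation=cv2.INTER_CUBIC)]))
```

```text
t 6.65 pos [ 0.57   -0.0117  0.1071] F [ 0.21 -1.24 -1.65] open 0.289 tool cm [ 0.61 -0.11  0.08]
```

View pics/c4.png

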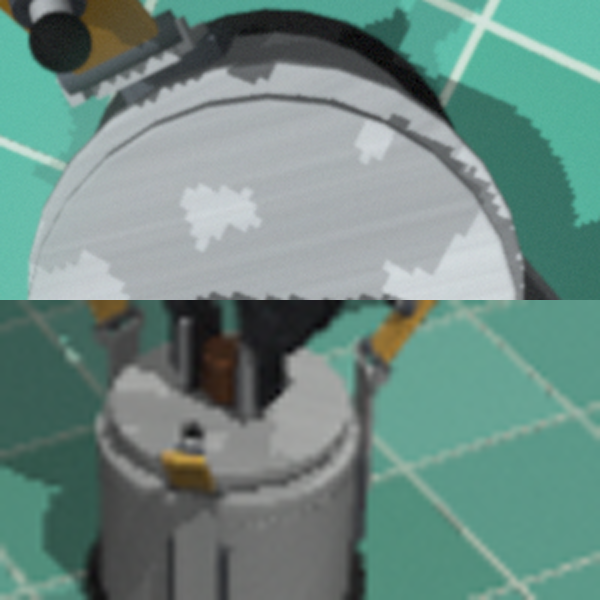

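Wrist crop: lid top edge at (275,157.5) and rim top edge at (282,141.5), full-frame pixels. Laterally the rim spans about 155.5 to 402 and the lid 154.5 to 400.5. Scene crop: rim spans 276 to 320, lid 277.8 to 319.2.

Run:
```python
from h import *
from scipy.optimize import least_squares
w=load('w4');s=load('s4');th=np.linspace(0,2*np.pi,720)
ring=lambda c,x,y,z,r: np.array([proj(c,[x+r*np.cos(t),y+r*np.sin(t),z]) for t in th])
zt=.1071-.011
fit=lambda f,n: (lambda q: print(n,q.x.round(4),q.fun.round(2)))(least_squares(f,[.569,-.012]))
def lw(p): q=ring(w,*p,zt+.008,.053);return [q[:,0].min()-154.5,q[:,0].max()-400.5,q[:,1].min()-157.5]
def rw(p): q=ring(w,*p,.09,.058);return [q[:,0].min()-155.5,q[:,0].max()-402,q[:,1].min()-141.5]
def ls(p): q=ring(s,*p,zt+.008,.053);b=ring(s,*p,zt,.053);return [q[:,0].min()-277.8,q[:,0].max()-319.2,b[:,1].max()-224.5]
def rs(p): q=ring(s,*p,.09,.058);return [q[:,0].min()-276,q[:,0].max()-320,q[:,1].max()-227.0]
fit(lw,'lid w');fit(rw,'rim w');fit(ls,'lid s');fit(rs,'rim s')
# radial edge overlay: grey profile along the image-up direction in wrist
g=cv2.cvtColor(cv2.imread('pics/w4.png'),cv2.COLOR_BGR2GRAY)
print(g[130:165,280]); print(g[130:165,300])
```

```text
lid w [ 0.5686 -0.0128] [-1.38  1.37  0.24]
rim w [ 0.5683 -0.0137] [-2.23  2.23  0.4 ]
lid s [ 0.5638 -0.0142] [ 0.5  -0.5   0.05]
rim s [ 0.5635 -0.0171] [ 0.07 -0.07  0.01]
[ 83  79  70  68  70  69  69  70  70  83 101 134 170 183 184 180 182 181
 181 183 181 180 184 181 182 179 160 117  92 104 140 173 181 177 175]
[ 63  72  66  71  67  70  66  67  71  72  72  78  87 119 163 178 182 178
 179 176 177 177 177 177 175 175 172 170 154 107  89 105 140 168 173]
```

The lid sits about 1 mm off centre in y. I'll correct that and lower it.

drive_tool(steps=[[0,0.1,0.05,0,0],[0.2,0,0,0,0],[0.2,0,0,0,0],[0.1,0,0,0,0],[0.1,0,0,0,0],[0,0,0,0,0]])

```text
time: 7.25
eef_pos: [0.57, -0.0128, 0.1012]
tcp_rot: [-0.692, -0.146, 0.692, -0.146]
contact_force: [1.1, -0.1, -2.0]
opening: 0.288
```

drive_tool(steps=[[0.1,0,0,0,0],[0.1,0,0,0,0],[0,0,0,0,0],[0,0,0,0,0]])

```text
time: 7.65
eef_pos: [0.5701, -0.0129, 0.101]
tcp_rot: [-0.692, -0.146, 0.692, -0.146]
contact_force: [-4.8, 0.8, 5.6]
opening: 0.286
```

The lid is resting on the rim, with the force up to +5.6 N and z no longer dropping. Releasing it.

drive_tool(steps=[[0,0,0,0,0.4],[0,0,0,0,0.5],[0,0,0,0,0.55],[0,0,0,0,0.55],[0,0,0,0,0.55],[-1,0,0,0,0.55],[-2,0,0,0,0.55],[-3,0,0,0,0.55],[-4,0,0,0,0.55],[-4,0,0,0,0.55]])

```text
time: 8.65
eef_pos: [0.5697, -0.0128, 0.2411]
tcp_rot: [-0.692, -0.146, 0.692, -0.146]
contact_force: [0.7, -0.2, -0.3]
opening: 0.547
```

drive_tool(steps=[[0,0,3,0,0],[0,0,3,0,0],[0,0,2,0,0],[0,0,0,0,0],[0,0,0,0,0]])

```text
time: 9.15
eef_pos: [0.4972, -0.0452, 0.2402]
tcp_rot: [0.693, 0.145, -0.691, 0.146]
contact_force: [-0.0, -0.4, -0.7]
opening: 0.0
```

Run:
```python
from h import *
c=snap('wrist','w5'); plan(.5688,-.011,.101)
cv2.imwrite('pics/w5b.png',cv2.resize(cv2.imread('pics/w5.png'),(800,600),interpolation=cv2.INTER_CUBIC))
```

```text
t 9.2 pos [ 0.4975 -0.045   0.24  ] F [ 1.23 -0.15 -0.49] open 0.001 tool cm [13.91 -0.25 -7.88]
```

View pics/w5b.png

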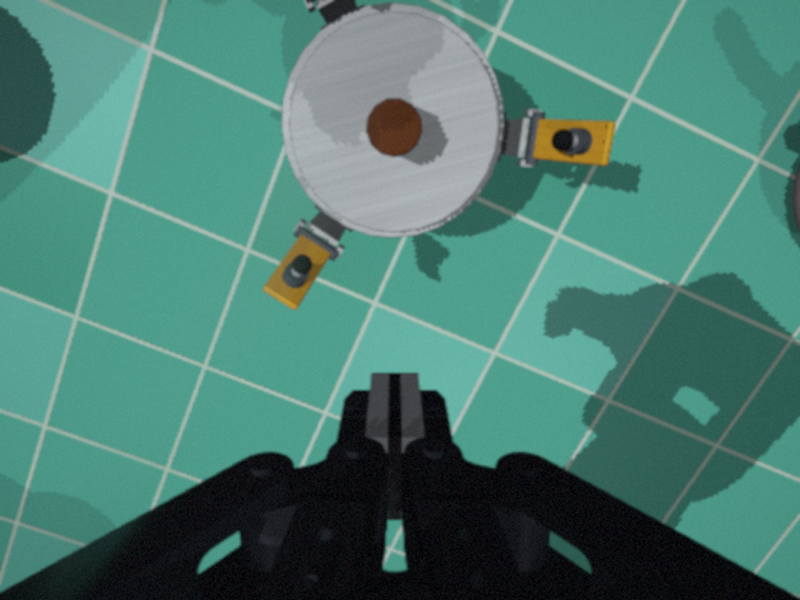

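The lid is centred on the rim: rim centre at (392,121) and knob at (394,127) in the enlarged picture, with all clips open. Hinge azimuths are about 168.4°, 48.4° and −71.6° around the tin centre (0.569,−0.0135). I'll start with the 168° clip, with tool z pointing radially outward.

drive_tool(steps=[[0,0,0,7.1,0],[0,0,0,7.1,0],[0,0,0,7.1,0],[0,0,0,7.1,0],[0,0,0,7.0,0],[0,-1.5,1.7,0,0],[0,-1.5,1.7,0,0],[0,-1.5,1.7,0,0],[0,0,0,0,0],[0,0,0,0,0]])

```text
time: 10.2
eef_pos: [0.4567, 0.0095, 0.2396]
tcp_rot: [0.704, -0.071, -0.703, -0.071]
contact_force: [0.6, 0.1, 0.1]
opening: 0.001
```

```bash
cat >> h.py <<'E'
C=np.array([.569,-.0135])
def clip(phi):
    s=readout.get_state(); M=R.from_quat(s['tcp_rot']).as_matrix(); a=np.radians(phi); u=np.array([np.cos(a),np.sin(a)]); t=np.array([-u[1],u[0]])
    d=s['eef_pos'][:2]-C
    print('t %.2f r %.1f tang %.1f z %.1f mm'%(s['time'],d@u*1e3,d@t*1e3,s['eef_pos'][2]*1e3),'z.u %.3f y.t %.3f'%(M[:2,2]@u,M[:2,1]@t),'F r,t,z',np.round([s['contact_force'][:2]@u,s['contact_force'][:2]@t,s['contact_force'][2]],1),'q',s['qpos'].round(2))
E
python3 -c "
from h import *
clip(168.4)"
```

```text
t 10.20 r 114.6 tang 0.0 z 239.6 mm z.u 1.000 y.t 1.000 F r,t,z [-0.5 -0.2  0.1] q [-0.2  -0.22  2.08 -0.    1.28  1.57]
```

drive_tool(steps=[[3,0,0,0,0],[4,0,0,0,0],[3.5,0,0,0,0],[1.5,0,0,0,0],[0.5,0,0,0,0],[0,0,0,0,0],[0,0,-0.5,0,0],[0,0,-0.5,0,0],[0,0,-0.4,0,0],[0,0,0,0,0]])

```text
time: 11.2
eef_pos: [0.4696, 0.0065, 0.1157]
tcp_rot: [-0.702, 0.071, 0.704, 0.072]
contact_force: [-5.9, 1.0, 4.5]
opening: 0.006
```

```bash
python3 -c "
from h import *
clip(168.4)"
```

```text
t 11.20 r 101.4 tang 0.4 z 115.7 mm z.u 1.000 y.t 1.000 F r,t,z [5.9 0.2 4.5] q [-0.2  -0.04  2.16 -0.    1.02  1.57]
```

drive_tool(steps=[[-0.2,0,-0.5,0,0],[-0.4,0,-0.5,0,0],[-0.4,0,-0.5,0,0],[-0.3,0,-0.5,0,0],[-0.1,0,-0.4,0,0],[0,0,-0.4,0,0],[0,0,-0.4,0,0],[0,0,0,0,0]])

```text
time: 12.0
eef_pos: [0.4987, 0.0005, 0.1269]
tcp_rot: [-0.701, 0.071, 0.706, 0.072]
contact_force: [-7.4, 1.5, -1.1]
opening: -0.005
```

```bash
python3 -c "
from h import *
clip(168.4)"
```

```text
t 12.00 r 71.6 tang 0.4 z 126.9 mm z.u 1.000 y.t 1.000 F r,t,z [ 7.5  0.1 -1.1] q [-0.2   0.02  2.09 -0.    1.05  1.57]
```

drive_tool(steps=[[-0.1,0,-0.4,0,0],[-0.1,0,-0.4,0,0],[0,0,-0.4,0,0],[0,0,-0.4,0,0],[0,0,-0.4,0,0],[0,0,-0.4,0,0],[0,0,0,0,0]])

```text
time: 12.7
eef_pos: [0.5259, -0.0051, 0.1311]
tcp_rot: [0.704, -0.072, -0.703, -0.072]
contact_force: [-1.8, 0.5, 1.2]
opening: 0.001
```

```bash
python3 -c "
from h import *
clip(168.4)"
```

```text
t 12.70 r 43.9 tang 0.5 z 131.1 mm z.u 1.000 y.t 1.000 F r,t,z [ 1.9 -0.1  1.2] q [-0.2   0.06  2.03  0.    1.05  1.57]
```

drive_tool(steps=[[0.3,0,0,0,0],[0.3,0,0,0,0],[0.3,0,0,0,0],[0.2,0,0,0,0],[0,0,0,0,0]])

```text
time: 13.2
eef_pos: [0.5252, -0.0051, 0.1196]
tcp_rot: [0.704, -0.072, -0.703, -0.072]
contact_force: [2.0, -0.2, 3.9]
opening: -0.003
```

drive_tool(steps=[[0.1,0,0,0,0],[0.1,0,0,0,0],[0,0,0,0,0]])

```text
time: 13.5
eef_pos: [0.5251, -0.005, 0.1177]
tcp_rot: [0.704, -0.072, -0.703, -0.072]
contact_force: [3.5, -0.3, 4.8]
opening: 0.0
```

drive_tool(steps=[[0.1,0,0,0,0],[0.1,0,0,0,0],[0,0,0,0,0]])

```text
time: 13.8
eef_pos: [0.5252, -0.005, 0.1158]
tcp_rot: [0.704, -0.072, -0.703, -0.072]
contact_force: [3.7, -0.7, 4.8]
opening: 0.002
```

drive_tool(steps=[[0.1,0,0,0,0],[0.05,0,0,0,0],[0,0,0,0,0]])

```text
time: 14.1
eef_pos: [0.5253, -0.005, 0.1151]
tcp_rot: [0.704, -0.072, -0.703, -0.072]
contact_force: [2.0, -1.3, 9.2]
opening: -0.002
```

drive_tool(steps=[[0.1,0,0,0,0],[0,0,0,0,0],[0,0,0,0,0]])

```text
time: 14.4
eef_pos: [0.5254, -0.0051, 0.115]
tcp_rot: [0.704, -0.072, -0.703, -0.071]
contact_force: [0.0, -0.6, 13.1]
opening: 0.001
```

drive_tool(steps=[[-1,0,0,0,0],[-4,0,0,0,0],[-4,0,0,0,0],[-3.5,0,0,-8,0],[0,0,0,-8,0],[0,0,0,-8,0],[0,0,0,-8,0],[0,0,0,-8,0],[0,0,0,-8,0],[0,0,0,-8,0]])

```text
time: 15.4
eef_pos: [0.5221, -0.0042, 0.2353]
tcp_rot: [-0.652, -0.27, 0.656, -0.267]
contact_force: [-0.9, 0.4, -0.1]
opening: -0.0
```

drive_tool(steps=[[0,0,0,-4,0],[0,1,-3,0,0],[0,1,-4,0,0],[0,1,-4,0,0],[0,0.8,-2.8,0,0],[0,0,0,0,0],[0,0,0,0,0]])

```text
time: 16.1
eef_pos: [0.6427, 0.0734, 0.2352]
tcp_rot: [-0.643, -0.291, 0.647, -0.289]
contact_force: [0.1, -0.7, 0.2]
opening: -0.004
```

```bash
python3 -c "
from h import *
clip(48.4)"
```

```text
t 16.10 r 113.9 tang 2.6 z 235.2 mm z.u -1.000 y.t -1.000 F r,t,z [-0.5 -0.6  0.2] q [-0.04  0.23  1.64 -0.    1.28  0.68]
```

drive_tool(steps=[[3,0.25,0,0,0],[4,0,0,0,0],[3.2,0,0,0,0],[1.3,0,0,0,0],[0.5,0,0,0,0],[0,0,0,0,0],[0,0,0.5,0,0],[0,0,0.5,0,0],[0,0,0.3,0,0],[0,0,0,0,0]])

```text
time: 17.1
eef_pos: [0.6401, 0.0625, 0.121]
tcp_rot: [0.648, 0.289, -0.642, 0.29]
contact_force: [2.4, 3.3, 3.4]
opening: -0.0
```

```bash
python3 -c "
from h import *
clip(48.4)"
```

```text
t 17.10 r 104.1 tang -2.7 z 121.0 mm z.u -1.000 y.t -1.000 F r,t,z [4.  0.4 3.4] q [-0.06  0.32  1.75  0.    1.07  0.66]
```

drive_tool(steps=[[0,-0.1,0.4,0,0],[-0.1,-0.1,0.5,0,0],[-0.1,0,0.5,0,0],[-0.2,0,0.5,0,0],[-0.2,0,0.5,0,0],[-0.1,0,0.4,0,0],[0,0,0.4,0,0],[0,0,0,0,0]])

```text
time: 17.9
eef_pos: [0.6158, 0.0389, 0.1252]
tcp_rot: [0.646, 0.289, -0.644, 0.29]
contact_force: [5.4, 1.7, -0.4]
opening: 0.003
```

```bash
python3 -c "
from h import *
clip(48.4)"
```

```text
t 17.90 r 70.2 tang -0.2 z 125.2 mm z.u -1.000 y.t -1.000 F r,t,z [ 4.9 -2.9 -0.4] q [-0.1   0.26  1.81  0.    1.07  0.63]
```

drive_tool(steps=[[-0.2,0,0.4,0,0],[-0.2,0,0.4,0,0],[-0.1,0,0.4,0,0],[0,0,0.4,0,0],[0,0,0.4,0,0],[0,0,0.4,0,0],[0,0,0.2,0,0],[0,0,0,0,0]])

```text
time: 18.7
eef_pos: [0.5973, 0.0192, 0.1298]
tcp_rot: [-0.645, -0.29, 0.646, -0.29]
contact_force: [1.4, 1.4, 1.1]
opening: 0.002
```

```bash
python3 -c "
from h import *
clip(48.4)"
```

```text
t 18.70 r 43.2 tang 0.5 z 129.8 mm z.u -1.000 y.t -1.000 F r,t,z [ 2.  -0.2  1.1] q [-0.14  0.22  1.85 -0.    1.07  0.59]
```

drive_tool(steps=[[0.3,0,0,0,0],[0.3,0,0,0,0],[0.2,0,0,0,0],[0.2,0,0,0,0],[0,0,0,0,0]])

```text
time: 19.2
eef_pos: [0.5977, 0.0193, 0.1195]
tcp_rot: [-0.645, -0.29, 0.645, -0.29]
contact_force: [0.0, -0.8, 2.9]
opening: 0.0
```

drive_tool(steps=[[0.1,0,0,0,0],[0.1,0,0,0,0],[0,0,0,0,0]])

```text
time: 19.5
eef_pos: [0.5978, 0.0194, 0.118]
tcp_rot: [-0.645, -0.29, 0.645, -0.29]
contact_force: [-1.9, -2.3, 3.4]
opening: 0.001
```

drive_tool(steps=[[0.1,0,0,0,0],[0.1,0,0,0,0],[0,0,0,0,0]])

```text
time: 19.8
eef_pos: [0.5977, 0.0193, 0.116]
tcp_rot: [-0.645, -0.29, 0.645, -0.29]
contact_force: [-0.9, -1.9, 4.6]
opening: 0.001
```

drive_tool(steps=[[0.1,0,0,0,0],[0.1,0,0,0,0],[0,0,0,0,0]])

```text
time: 20.1
eef_pos: [0.5976, 0.0192, 0.1139]
tcp_rot: [-0.645, -0.29, 0.645, -0.29]
contact_force: [-2.5, -2.2, 5.7]
opening: 0.001
```

drive_tool(steps=[[0.1,0,0,0,0],[0.1,0,0,0,0],[0,0,0,0,0]])

```text
time: 20.4
eef_pos: [0.5975, 0.019, 0.1119]
tcp_rot: [-0.644, -0.29, 0.646, -0.29]
contact_force: [-2.3, -2.8, 5.8]
opening: -0.003
```

drive_tool(steps=[[0.1,0,0,0,0],[0,0,0,0,0],[0,0,0,0,0]])

```text
time: 20.7
eef_pos: [0.5974, 0.019, 0.1109]
tcp_rot: [-0.644, -0.29, 0.646, -0.29]
contact_force: [-2.0, -3.7, 4.5]
opening: -0.001
```

drive_tool(steps=[[0.1,0,0,0,0],[0.05,0,0,0,0],[0,0,0,0,0]])

```text
time: 21.0
eef_pos: [0.5973, 0.0189, 0.1094]
tcp_rot: [-0.644, -0.29, 0.646, -0.29]
contact_force: [-1.9, -3.3, 5.4]
opening: -0.002
```

drive_tool(steps=[[0.1,0,0,0,0],[0,0,0,0,0],[0,0,0,0,0]])

```text
time: 21.3
eef_pos: [0.5973, 0.0188, 0.1085]
tcp_rot: [-0.644, -0.29, 0.646, -0.29]
contact_force: [-2.4, -3.3, 6.8]
opening: 0.003
```

drive_tool(steps=[[0.1,0,0,0,0],[0,0,0,0,0],[0,0,0,0,0]])

```text
time: 21.6
eef_pos: [0.5973, 0.0188, 0.1083]
tcp_rot: [-0.644, -0.29, 0.646, -0.29]
contact_force: [-4.9, -3.4, 9.2]
opening: 0.003
```

drive_tool(steps=[[0.1,0,0,0,0],[0,0,0,0,0],[0,0,0,0,0]])

```text
time: 21.9
eef_pos: [0.5974, 0.0188, 0.1082]
tcp_rot: [-0.644, -0.29, 0.646, -0.29]
contact_force: [-5.7, -3.9, 12.3]
opening: -0.0
```

drive_tool(steps=[[-1,0,0,0,0],[-4,0,0,0,0],[-4,0,0,0,0],[-3.5,0,0,-8,0],[0,0,0,-8,0],[0,0,0,-8,0],[0,0,0,-8,0],[0,0,0,-8,0],[0,0,0,-8,0],[0,0,0,-8,0]])

```text
time: 22.9
eef_pos: [0.5973, 0.0204, 0.2301]
tcp_rot: [0.432, 0.561, -0.432, 0.559]
contact_force: [-0.5, 0.1, -0.4]
opening: -0.0
```

drive_tool(steps=[[0,0,0,-4,0],[0,-1,3,0,0],[0,-1,4,0,0],[0,-1,4,0,0],[0,-0.7,2.7,0,0],[0,0,0,0,0],[0,0,0,0,0],[0,0,0,0,0]])

```text
time: 23.7
eef_pos: [0.6056, -0.1207, 0.2307]
tcp_rot: [0.414, 0.574, -0.413, 0.573]
contact_force: [0.0, 0.3, 0.0]
opening: -0.001
```

```bash
python3 -c "
from h import *
clip(-71.6)"
```

```text
t 23.70 r 113.3 tang 0.9 z 230.7 mm z.u 1.000 y.t 1.000 F r,t,z [-0.3  0.1  0. ] q [-0.36  0.16  1.72  0.    1.26 -0.68]
```

drive_tool(steps=[[3,-0.1,0,0,0],[4,0,0,0,0],[3,0,0,0,0],[1.2,0,0,0,0],[0.4,0,0,0,0],[0,0,0,0,0],[0,0,-0.5,0,0],[0,0,-0.4,0,0],[0,0,-0.3,0,0],[0,0,0,0,0]])

```text
time: 24.7
eef_pos: [0.6019, -0.1111, 0.1167]
tcp_rot: [0.414, 0.572, -0.414, 0.575]
contact_force: [1.2, -1.0, 1.6]
opening: 0.0
```

```bash
python3 -c "
from h import *
clip(-71.6)"
```

```text
t 24.70 r 103.0 tang 0.4 z 116.7 mm z.u 1.000 y.t 1.000 F r,t,z [1.3 0.8 1.6] q [-0.35  0.27  1.82 -0.    1.05 -0.67]
```

drive_tool(steps=[[-0.1,0,-0.4,0,0],[-0.3,0,-0.5,0,0],[-0.3,0,-0.5,0,0],[-0.3,0,-0.5,0,0],[-0.2,0,-0.5,0,0],[-0.1,0,-0.4,0,0],[0,0,-0.4,0,0],[0,0,0,0,0]])

```text
time: 25.5
eef_pos: [0.5911, -0.0816, 0.1282]
tcp_rot: [0.413, 0.573, -0.414, 0.575]
contact_force: [1.4, -7.5, -0.9]
opening: -0.001
```

```bash
python3 -c "
from h import *
clip(-71.6)"
```

```text
t 25.50 r 71.6 tang -0.5 z 128.2 mm z.u 1.000 y.t 1.000 F r,t,z [ 7.6 -1.  -0.9] q [-0.31  0.22  1.86 -0.    1.06 -0.63]
```

drive_tool(steps=[[-0.1,0,-0.4,0,0],[-0.1,0,-0.4,0,0],[0,0,-0.4,0,0],[0,0,-0.4,0,0],[0,0,-0.4,0,0],[0,0,-0.4,0,0],[0,0,-0.2,0,0],[0,0,0,0,0]])

```text
time: 26.3
eef_pos: [0.5829, -0.0554, 0.1306]
tcp_rot: [0.414, 0.573, -0.414, 0.573]
contact_force: [1.3, -2.4, 2.2]
opening: 0.0
```

```bash
python3 -c "
from h import *
clip(-71.6)"
```

```text
t 26.30 r 44.1 tang -0.0 z 130.6 mm z.u 1.000 y.t 1.000 F r,t,z [2.7 0.5 2.2] q [-0.27  0.19  1.88  0.    1.07 -0.59]
```

drive_tool(steps=[[0.3,0,0,0,0],[0.3,0,0,0,0],[0.3,0,0,0,0],[0.2,0,0,0,0],[0,0,0,0,0]])

```text
time: 26.8
eef_pos: [0.5824, -0.0554, 0.1185]
tcp_rot: [0.414, 0.574, -0.414, 0.573]
contact_force: [0.4, 0.0, 0.7]
opening: -0.001
```

drive_tool(steps=[[0.1,0,0,0,0],[0.1,0,0,0,0],[0,0,0,0,0]])

```text
time: 27.1
eef_pos: [0.5825, -0.0556, 0.1171]
tcp_rot: [0.414, 0.574, -0.414, 0.573]
contact_force: [-1.3, 2.5, 3.9]
opening: 0.002
```

drive_tool(steps=[[0.1,0,0,0,0],[0,0,0,0,0],[0,0,0,0,0]])

```text
time: 27.4
eef_pos: [0.5825, -0.0557, 0.1165]
tcp_rot: [0.414, 0.574, -0.414, 0.573]
contact_force: [-2.6, 2.6, 6.2]
opening: 0.002
```

drive_tool(steps=[[0.1,0,0,0,0],[0.1,0,0,0,0],[0,0,0,0,0]])

```text
time: 27.7
eef_pos: [0.5827, -0.0557, 0.1164]
tcp_rot: [0.414, 0.574, -0.414, 0.573]
contact_force: [-6.3, 4.8, 11.8]
opening: -0.001
```

drive_tool(steps=[[0.1,0,0,0,0],[0,0,0,0,0],[0,0,0,0,0]])

```text
time: 28.0
eef_pos: [0.5827, -0.0557, 0.1163]
tcp_rot: [0.414, 0.574, -0.414, 0.573]
contact_force: [-7.3, 5.1, 16.4]
opening: -0.0
```

drive_tool(steps=[[0.1,0,0,0,0],[0,0,0,0,0],[0,0,0,0,0]])

```text
time: 28.3
eef_pos: [0.5828, -0.0556, 0.1162]
tcp_rot: [0.413, 0.574, -0.414, 0.573]
contact_force: [-10.3, 4.0, 19.8]
opening: -0.0
```

The third stop is felt firmly at z = 116.2 mm. I'll lift clear and look.

drive_tool(steps=[[-1,0,0,0,0],[-3,0,0,0,0],[-4,0,0,0,0],[-4,0,1,0,0],[-1,0,3,0,0],[0,0,3,0,0],[0,0,1,0,0],[0,0,0,0,0],[0,0,0,0,0]])

```text
time: 29.2
eef_pos: [0.6074, -0.1314, 0.2408]
tcp_rot: [0.414, 0.574, -0.414, 0.572]
contact_force: [-0.6, -0.3, 0.5]
opening: 0.001
```

Run:
```python
from h import *
c=snap('wrist','w6'); snap('scene','s6'); plan(.57,-.01,.2)
w=cv2.imread('pics/w6.png')
s=cv2.imread('pics/s6.png')[150:270,190:350]
cv2.imwrite('pics/c6.png',np.hstack([w,cv2.resize(s,(240,180),interpolation=cv2.INTER_CUBIC)[[*range(180)]+[0]*240]]))
```

```text
t 29.3 pos [ 0.6075 -0.1308  0.2414] F [0.62 0.77 0.14] open 0.001 tool cm [  4.15   0.26 -12.64]
```

View pics/c6.png

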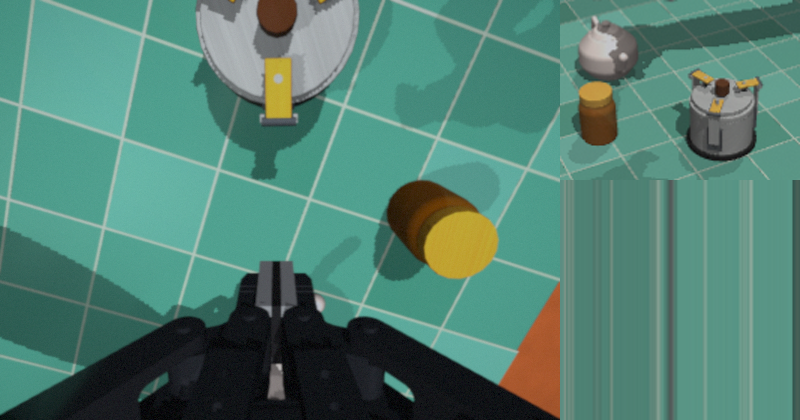

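All three clips are folded over the lid and the bystanders are undisturbed. One closer look to check that the lid is centred and the clips are level.

drive_tool(steps=[[0,0,-2,0,0],[0,0,-2,0,0],[0,0,-1,0,0],[0,0,0,0,0],[0,0,0,0,0],[0,0,0,0,0]])

```text
time: 29.9
eef_pos: [0.5924, -0.0845, 0.2425]
tcp_rot: [0.414, 0.573, -0.414, 0.574]
contact_force: [0.2, 0.1, -0.4]
opening: -0.001
```

Run:
```python
from h import *
snap('wrist','w7'); snap('scene','s7')
r=lambda a:cv2.resize(a,(400,400),interpolation=cv2.INTER_CUBIC)
w=cv2.imread('pics/w7.png')[0:220,170:390]; s=cv2.imread('pics/s7.png')[185:255,265:335]
cv2.imwrite('pics/c7.png',np.hstack([r(w),r(s)]))
```

```text
(no output)
```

View pics/c7.png

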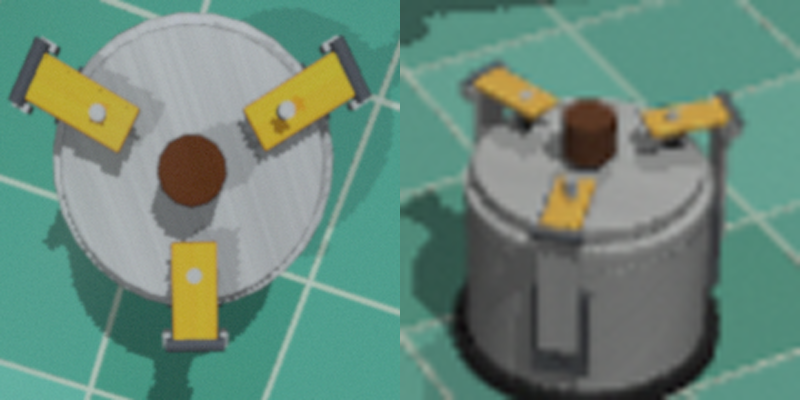

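The lid's edge gap to the rim is even on both sides: the rim runs 53 to 331 and the lid about 59 to 327, in crop pixels. The knob at x = 191 matches the rim centre at 192. All three flaps lie flat over the lid, pointing at the axis, so I'll hand in.

```bash
python3 -c "
from h import *
print(readout.get_state()['contact_force'],sign_off())"
```

```text
the job is handed in; nothing more can be done
[-0.31686984  0.11838506  0.66074294] None
```

I set the lid on the tin's rim, let go of it with all clips open, then folded the three clips over it and handed the job in at about 30 s. The hand-in reports no verdict.

- **Lid:** I picked it up by the knob and lowered it until the force showed it resting on the rim (5.6 N). In the last close-up the lid is centred to about 1–2 mm, with no edge overhanging.
- **Clips:** Each was pressed until its stop was felt, where the force rose and the tool stopped moving:

| Clip (azimuth around the tin) | Tool height at the stop | Last downward force reading |
|---|---|---|
| 168° | 115 mm | 13 N |
| 48° | 108 mm | 12 N |
| −72° | 116 mm | 20 N (22 N in all) |

- **Clips at the end:** All three flaps look level in the last pictures, but I judged their angles by the felt stops and by eye, not by measuring.
- **Robot and bystanders:** The gripper was clear with no contact force at hand-in. The teapot and honey jar looked undisturbed. I kept the arm away from the bowl but did not look at it again.
- **Disagreement:** The scene and wrist cameras gave tin positions up to about 7 mm apart in y. I relied on where the lid sat relative to the rim in close-ups instead. The two cameras still disagreed by about 2 mm there, so I made a 1 mm correction.

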